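# Hold the colour reader's shutter open on a sample jar

### The arm

A 6-joint arm with a two-finger parallel gripper is mounted at the origin on the work surface. World frame = base frame: x ahead of the robot, y to its left, z up, the work surface at z = 0. Lengths are in mm, angles in degrees, forces in N, time in s.
With the tool pointing down it reaches from about 350 to 850 mm from the base axis. Payload 8.1 kg.
Tool frame: the origin (TCP) lies between the finger pads; the fingertips stand 14 mm ahead of it and the grasp point (between the pads) lies 5 mm behind it; z points along the fingers, y is the line along which they close (so a half turn about z gives the same grasp; the last joint's range is limited). The gripper opens to 85 mm and grips with 20 to 120 N. Pads are 22 mm wide; open, the fingers measure 114 mm over their backs; the gripper's body (76 mm by 85 mm) begins 54 mm behind the grasp point. The pads swing forward as they close: fully open they stand 13 mm farther back than shut.
Start: joints at [-73.132, 7.471, 85.268, -0, 87.261, -4.893], TCP at [222.461, -557.24, 245.292] pointing down, gripper open.
Joint ranges: [-169.43, 169.43], [-51.17, 129.36], [1.28, 143.12], [-76.62, 256.62], [0, 156.53], [-152.29, 152.29]. Speed limits (degrees/s): [136.94, 136.94, 159.86, 180, 180, 180].

### API

Orientations are given as a 3x3 rotation matrix whose columns are the frame's x, y, z axes.
In Python, from workcell import bot gives the robot as it stands. The module is installed in compiled form; this text tells all that it offers.
- The arm moves only by the shell command python3 -m inch 'ROWS'. ROWS is JSON, a list that holds one entry, the list of rows, each a list of 7 numbers: the shift along the tool's x, y, z as a fraction of full scale, then the turn, a rotation vector about the tool's x, y, z as a fraction of full scale, then the closure, from 0 (fully open) to 1 (shut). In form: [[[tx, ty, tz, rx, ry, rz, claw], ...]]. A call has 1 to 10 rows; each row shifts and turns the commanded pose from where the row before left it, along the tool's axes as they then stand; what a row does not reach is not made up. Full scale, the value 1, is 1 m for a shift and 2 pi rad for a turn. A row lasts 1/10 s, in which the tool goes at most 50 mm and 8.59 degrees, less where a joint would pass 70% of its speed; a pose out of reach is approached as far as the arm can. A call with a number of a shift or a turn outside -1 to 1 is refused whole. A call with a gripper value outside its range is refused whole. The fingers move at their own pace and stop on an object; the grip force is fixed at half the most. Time passes only in rows, so rows that do not move let the fingers close. It gives the time, the measured TCP pose, the force, the opening and the grip force at its end, in the units of the state.
- bot.state(): the state, without advancing time (a new reading comes with each control period).
- bot.snapshot(name): name is "side" or "top"; returns the picture (480x640x3 uint8, red, green, blue); there is no depth.
- bot.camera_params(name): a dict with "fx", "fy", "cx", "cy" (pixels), "pose" (4x4, takes a point from camera to world coordinates). Camera axes: x right, y up, looking along -z (the intrinsics and any distortion apply to the point x, -y, -z); pixel columns grow to the right and rows downward; lengths in mm; the calibration is good to about 2 mm. A picture is of the moment at which its call begins. camera_params takes no time and is no camera call.
- bot.hand_in(): hands the job in; it is judged then, once.
Trained networks look in the newest picture that a camera, given by its name, has taken for a name from the list of things; names that differ only in an ending like _2 or _b are one class to them, and where a whole thing is asked for, a point or a joint stands for the part that bears it (a point fixed in the world has none). Each returns a list of dicts, best first, with "conf" (0 to 1); they miss things now and then, are a little off and sometimes report something else, mostly with a low value. They report only what shows in the picture. A call takes as long as a camera call.
- bot.masks_of(camera, name): "mask" (480x640 bool, what is visible of it) and "extent" ([left, top, right, bottom] as shares, 0 to 1, of the picture: columns of its width, rows of its height, round what is visible of it).
- bot.pinpoint(camera, name): "point" ([row, column] as shares, 0 to 1, of the picture: columns of its width, rows of its height: a listed point, or the origin of a listed thing).
The state is a dict: "time_s": time; "q": joint angles; "dq": joint speeds; "joint_torque": joint torques, N m; "eef_pos": TCP position; "tcp_rot": TCP orientation; "wrist_force": force on the tool from outside, world axes, zero at the start; "wrist_torque": the same for the moment, N m; "opening": finger opening in mm; "gripper_force": force on a finger pad.
Only numpy, scipy, OpenCV 4.12 (cv2) and the standard library are available. Lean on these libraries where they do the work, as an engineer would, in place of code of your own. Each camera call takes 0.05 s, during which the arm holds its last target. There are 200 camera calls.

### The job

Lay the slim standing paint jar on its side in the cradle of the colour reader, its middle midway between the two V supports (over the window that the shutter covers), and let go of it. Then pull the reader's spring-return shutter out by its bar until its pointer is level with the line on the preset marker, and finish while still holding it there, with the jar still lying in the cradle. Leave the marker where it is set and do not disturb the tub, the cups or the flask.

Things in the scene. Friction and masses are not known exactly. Their poses are not given: they have to be found in the camera images.
- jar: The sample jar: a plain closed cylinder with screw lid, 56 mm in diameter over its whole length, 110 mm tall (white body, black lid the top 20 mm), 0.18 to 0.35 kg. It starts upright on the table. Origin at the centre of its base, z along its axis towards the lid.
- jar_mid (a point): Middle of the jar: on its axis, 55 mm above its base.
- reader: Colour reader fixed to the table, yaw within 0.35 rad: grey housing 110 mm (its x) by 170 mm (its y) by 50 mm high, round window 24 mm at the centre of its top. Origin at the centre of its underside on the table, z up. From its -y end an aluminium rail (30 mm wide, top 47 mm high) runs on to y = -228 mm, with a white scale strip along its +x side.
- cradle (a point): Where the jar's middle is when laid: 92 mm above the table over the window, axes as the reader's. The jar lies along y, lid at either end, on two 90 degree V supports, each 10 mm wide along y, centred at y = -36 and +36 mm, reaching 28 mm either side in x and up to 78 mm above the table, free between them. The laid jar clears the housing's top by 14 mm.
- shutter: Steel shutter sliding out along the reader's -y, 0 to 80 mm from home; its spring pulls home with 3.3 N plus 1.1 N per cm. Pull bar at its outer end: black plate 50 mm wide (x), 12 mm thick (y), 65 to 105 mm above the table. Origin under the bar's middle, 50 mm above the table, 135 mm from the cradle along -y when home; axes as the reader's. The pointer at the bar's +x foot has the origin's y.
- marker: Preset marker: aluminium block 12 mm wide (y) on the scale strip, top 54 mm above the table, with a black line across it. Origin on that line, 33 mm to +x of the rail's middle, 47 mm above the table, axes as the reader's. Set 30 to 60 mm beyond the home pointer, towards -y. The pointer is level when shutter and marker have the same y in the reader's frame. Friction holds it (6 N).
- tub: Bystander: squat lidded tub 80 mm in diameter, 58 mm high; origin at the centre of its base.
- cup_a: Bystander: open white plastic cup, 66 mm across the rim, 60 mm high; origin at the centre of its base.
- cup_b: Bystander: a cup like cup_a.
- flask: Bystander: tall blue bottle with white cap, 68 mm in diameter, 190 mm high; origin at the centre of its base.

How it is judged:
By the outcome, as a careful person would: the job done as asked, in the order asked, and still so for the second after the job is handed in, while the arm keeps its last pose, push and grip.
It also fails if it takes over 54 s, if anything falls off the work surface, if the arm or the gripper's body presses on something with over 40 N, if the wrist force passes 120 N, or if a joint passes its speed limit or range.

## Working session

There is one attempt and no reset: what is moved stays moved. The work goes in short steps, Python scripts to look and compute and a shell command to move; the robot and the scene stay as the last step left them, time stands still between calls to the robot, and variables do not carry over. Pictures are saved under pics/ and viewed, at most 10 in all, crops included, and the job is handed in when it is done.

```bash
mkdir -p pics
cat > h.py <<'E'
import numpy as np, cv2
from workcell import bot
def snap(c,f):
    im=bot.snapshot(c); cv2.imwrite('pics/'+f,im[:,:,::-1]); return im
def ray(c,px):
    p=bot.camera_params(c); T=np.array(p['pose']); d=np.array([(px[0]-p['cx'])/p['fx'],-(px[1]-p['cy'])/p['fy'],-1])
    return T[:3,3],T[:3,:3]@d
def at(c,px,z):
    o,d=ray(c,px); return o+d*(z-o[2])/d[2]
def proj(c,P):
    p=bot.camera_params(c); T=np.array(p['pose']); q=T[:3,:3].T@(np.array(P)-T[:3,3])
    return np.array([p['cx']+p['fx']*q[0]/-q[2],p['cy']-p['fy']*q[1]/-q[2]])
def pt(c,n):
    return [(np.array(r['point'])[::-1]*[640,480],round(r['conf'],2)) for r in bot.pinpoint(c,n)]
E
python3 - <<'E'
from h import *
np.set_printoptions(precision=1,suppress=True)
for c in('top','side'):
    snap(c,c+'0.png'); print(c,{k:v for k,v in bot.camera_params(c).items()})
    for n,z in [('jar',0),('jar_mid',55),('reader',0),('cradle',92),('shutter',50),('marker',47),('tub',0),('cup_a',0),('flask',0)]:
        print(n,[(p,cf,at(c,p,z)) for p,cf in pt(c,n)[:3]])
s=bot.state();print(s)
E
```

```text
top {'fx': 465.67192377913034, 'fy': 465.67192377913034, 'cx': 315.12124833266336, 'cy': 243.7208498022617, 'pose': array([[  0. ,   1. ,  -0.2, 466.4],
       [ -1. ,   0. ,   0. , 132.8],
       [  0. ,   0.2,   1. , 949.5],
       [  0. ,   0. ,   0. ,   1. ]])}
jar [(array([235.8, 261.3]), 0.82, array([570.7, 267.6,   0. ]))]
jar_mid [(array([234.3, 259.6]), 0.64, array([567.9, 262.7,  55. ])), (array([355.6, 193.2]), 0.27, array([706.8,  30.2,  55. ]))]
reader [(array([404.9, 287.6]), 0.95, array([526.1, -79.5,   0. ])), (array([356.5, 192.5]), 0.63, array([723.2,  22.1,   0. ]))]
cradle [(array([413.5, 284.5]), 0.87, array([526.5, -74.9,  92. ]))]
shutter []
marker [(array([490.5, 254.9]), 0.42, array([ 592.1, -239.6,   47. ]))]
tub [(array([305.5, 182.5]), 0.73, array([741.4, 129.9,   0. ]))]
cup_a [(array([233.3, 186.7]), 0.88, array([727.3, 280.5,   0. ])), (array([355.5, 191.6]), 0.65, array([725. ,  24.1,   0. ]))]
flask [(array([127.9, 266.5]), 0.6, array([554.2, 484.2,   0. ]))]
side {'fx': 541.3740123702813, 'fy': 541.3740123702813, 'cx': 321.2671102209777, 'cy': 242.20
[... 683 characters left out ...]
, 0.78, array([750.4, 137.2,   0. ]))]
cup_a [(array([223.6, 332.9]), 0.91, array([724.3, 281.7,   0. ])), (array([273.9, 241.1]), 0.68, array([724.1,  35.1,   0. ]))]
flask [(array([269.4, 466.6]), 0.78, array([550.8, 480.5,   0. ]))]
{'time_s': 1.0, 'q': array([-73.1,   7.5,  85.3,  -0. ,  87.3,  -4.9]), 'dq': array([ 0. ,  0. , -0. ,  0.1, -0.1, -0.1]), 'joint_torque': array([  0. , -56.9, -50.1,  -0. ,   0. ,   0. ]), 'eef_pos': array([ 222.5, -557.2,  245.3]), 'tcp_rot': array([[ 0.9,  0.4, -0. ],
       [ 0.4, -0.9, -0. ],
       [-0. ,  0. , -1. ]]), 'wrist_force': array([ 1.1, -0.8,  0.2]), 'wrist_torque': array([ 0. , -0.1, -0. ]), 'gripper_force': 0.0, 'opening': 85.38684535212526}
```

View pics/top0.png

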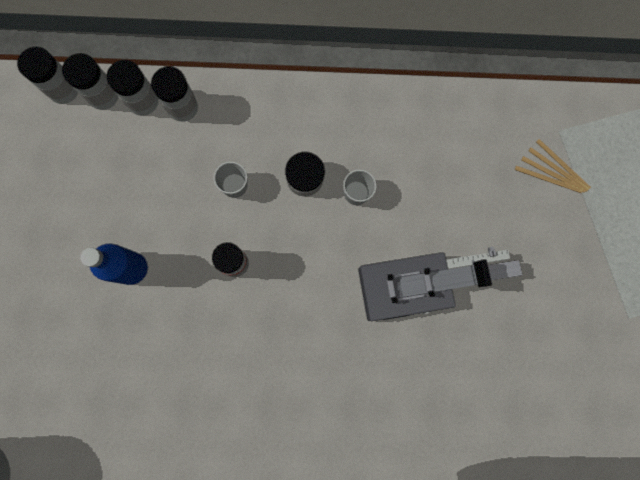

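View pics/side0.png

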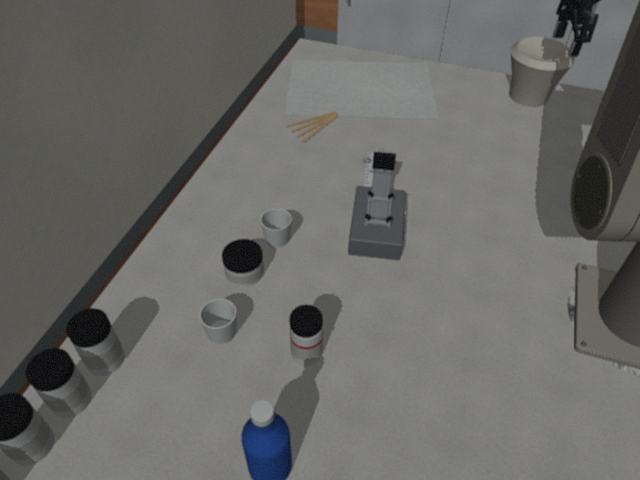

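The top view shows the jar at px (229,258), the reader at (413,286) with its bar at (484,273), and the marker near (492,253). In the side view the jar is at (307,335) and the reader at (378,220). Next I'll take a closer look at the reader for its yaw and the marker.

Run:
```python
from h import *
t=cv2.imread('pics/top0.png')[235:335,345:540]; s=cv2.imread('pics/side0.png')[140:265,335:425]
cv2.imwrite('pics/c1.png',cv2.resize(t,None,fx=4,fy=4,interpolation=cv2.INTER_CUBIC))
cv2.imwrite('pics/c2.png',cv2.resize(s,None,fx=4.5,fy=4.5,interpolation=cv2.INTER_CUBIC))
```

```text
(no output)
```

View pics/c1.png

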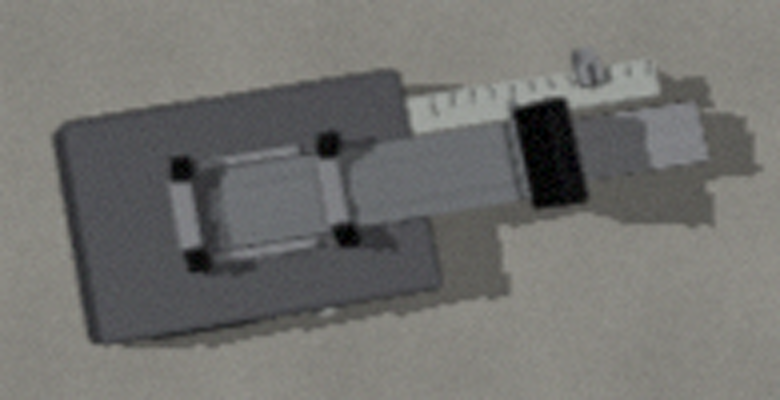

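View pics/c2.png

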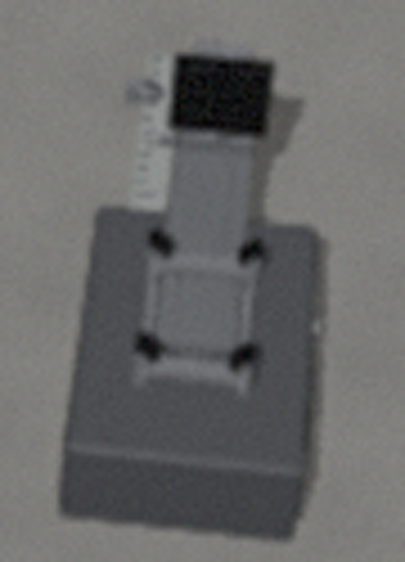

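```bash
python3 -m inch '[[[0.01,-0.048,0,0,0,0.0238,0],[0.01,-0.048,0,0,0,0.0238,0],[0.01,-0.048,0,0,0,0.0238,0],[0.01,-0.048,0,0,0,0.0238,0],[0.02,-0.045,0,0,0,0,0],[0.02,-0.045,0,0,0,0,0],[0.02,-0.045,0,0.01,0.02,0,0]]]'; python3 -c "
from h import *
np.set_printoptions(precision=4,suppress=True)
s=bot.state();print(s['q'],s['eef_pos'],s['tcp_rot'],s['time_s'])"
```

```text
time_s: 1.7
eef_pos: [322.3, -242.3, 245.5]
tcp_rot: [[0.969, -0.208, 0.137], [-0.214, -0.976, 0.035], [0.126, -0.063, -0.99]]
wrist_force: [0.0, 0.2, -0.2]
opening: 85.5
gripper_force: 0.0
[-50.7345 -29.9218 118.2223   7.3607  88.2985  51.5187] [ 322.2669 -242.3431  245.5472] [[ 0.9686 -0.2079  0.1365]
 [-0.2145 -0.9761  0.0353]
 [ 0.1259 -0.0635 -0.99  ]] 1.7
```

```bash
cat > fit.py <<'E'
from h import *
from scipy.optimize import least_squares
np.set_printoptions(precision=4,suppress=True)
T=[(55,85,50,60,130),(55,-85,50,397,70),(-55,-85,50,440,287),(-55,85,50,93,340),(28,36,78,182,167),(28,-36,78,330,145),(-28,-36,78,346,235),(-28,36,78,199,260),(25,-141,105,563,97),(-25,-141,105,586,203)]
S=[(55,-85,50,96,209),(-55,-85,50,317,230),(-55,85,50,303,469),(55,85,50,65,446),(28,-36,78,162,242),(-28,-36,78,252,250),(28,36,78,148,345),(-28,36,78,245,355),(25,-141,105,175,55),(-25,-141,105,272,62),(25,-129,65,170,130),(-25,-129,65,268,135)]
D=[('top',np.array(a[:3]),np.array([345+a[3]/4,235+a[4]/4])) for a in T]+[('side',np.array(a[:3]),np.array([335+a[3]/4.5,140+a[4]/4.5])) for a in S]
def W(p,P):
    c,s=np.cos(p[2]),np.sin(p[2]); return np.array([p[0]+c*P[0]-s*P[1],p[1]+s*P[0]+c*P[1],P[2]])
def f(p,cam=None): return np.concatenate([proj(c,W(p,P))-u for c,P,u in D if cam in(None,c)])
for cam in(None,'top','side'):
    r=least_squares(f,[527,-75,.15],loss='soft_l1',kwargs={'cam':cam}); print(cam,r.x,np.abs(r.fun).mean(),np.abs(r.fun).max())
    for c,u in(('top',(345+591/4,235+68/4)),('side',(335+148/4.5,140+93/4.5))):
        q=at(c,u,52); d=q[:2]-r.x[:2]; cc,ss=np.cos(r.x[2]),np.sin(r.x[2]); print(c,'marker',q,'reader frame',cc*d[0]+ss*d[1],-ss*d[0]+cc*d[1])
E
python3 fit.py
cat > kin.py <<'E'
import numpy as np
from scipy.spatial.transform import Rotation as Ro
from h import bot
E
python3 - <<'E'
import numpy as np, itertools
from scipy.spatial.transform import Rotation as Ro
q=np.array([-50.7345,-29.9218,118.2223,7.3607,88.2985,51.5187]);R=np.array([[0.9686,-0.2079,0.1365],[-0.2145,-0.9761,0.0353],[0.1259,-0.0635,-0.99]])
q0=np.array([-73.132,7.471,85.268,0,87.261,-4.893])
for s4,s6 in itertools.product((1,-1),(1,-1)):
    F=lambda q:Ro.from_euler('ZYZYZ',[q[0],q[1]+q[2],s4*q[3],q[4],s6*q[5]],degrees=True).as_matrix()
    print(s4,s6,(F(q).T@R).round(2).tolist())
E
```

```text
None [524.6718 -71.8593   0.1862] 1.381377250748651 3.851144119599496
top marker [ 597.302 -242.262   52.   ] reader frame 39.82615428043894 -180.90350337098016
side marker [ 592.6287 -233.383    52.    ] reader frame 36.877516709731374 -171.31286323301038
top [526.4186 -72.8653   0.1767] 1.2296998673635584 3.76837721947237
top marker [ 597.302 -242.262   52.   ] reader frame 40.01165234901332 -179.21704574519956
side marker [ 592.6287 -233.383    52.    ] reader frame 36.97142933603858 -169.65504355889962
side [523.4956 -67.5293   0.1874] 1.1825348079248112 3.241772649641291
top marker [ 597.302 -242.262   52.   ] reader frame 39.95944908122694 -185.4241779981321
side marker [ 592.6287 -233.383    52.    ] reader frame 37.022243873326886 -175.8300304410997Traceback (most recent call last):
  File "<stdin>", line 7, in <module>
  File "<stdin>", line 6, in <lambda>
  File "scipy/spatial/transform/_rotation.pyx", line 1413, in scipy.spatial.transform._rotation.Rotation.from_euler
ValueError: Expected axis specification to be a non-empty string of upto 3 characters, got ZYZYZ
```

```bash
python3 -m inch '[[[0,-0.045,0,0,0,-0.0238,0],[0,-0.045,0,0,0,-0.0238,0],[0.01,-0.045,0,0,0,-0.0238,0],[0.01,-0.045,0,0,0,-0.0238,0],[0.02,-0.04,0,0,0,-0.0238,0]]]'; python3 -c "
from h import *
np.set_printoptions(precision=4,suppress=True)
s=bot.state();print(s['q'],s['eef_pos'],s['tcp_rot'],s['time_s'])"
```

```text
time_s: 2.2
eef_pos: [341.2, -18.8, 256.4]
tcp_rot: [[0.851, 0.507, 0.137], [0.507, -0.861, 0.034], [0.135, 0.041, -0.99]]
wrist_force: [1.3, -0.2, -0.1]
opening: 85.5
gripper_force: 0.0
[-15.9671 -46.0971 126.6976   4.0245  92.3212  43.8098] [341.1716 -18.776  256.3812] [[ 0.8511  0.5067  0.1374]
 [ 0.5073 -0.8611  0.0336]
 [ 0.1353  0.0411 -0.9899]] 2.2
```

```bash
cat > kin.py <<'E'
import numpy as np, json
from scipy.spatial.transform import Rotation as Ro
from scipy.optimize import least_squares
rz=lambda a:Ro.from_euler('z',a,degrees=True).as_matrix()
ry=lambda a:Ro.from_euler('y',a,degrees=True).as_matrix()
S4=S6=1;C=np.eye(3);L=np.zeros(7)
def fk(q,L,s4=1,s6=1,C=np.eye(3)):
    A=rz(q[0]);B=A@ry(q[1]);D=B@ry(q[2]);E=D@rz(s4*q[3]);F=E@ry(q[4])@rz(s6*q[5])@C
    p=A@[L[0],L[1],L[2]]+B@[0,0,L[3]]+D@[L[4],0,L[5]]+F@[0,0,L[6]]
    return p,F
E
python3 - <<'E'
from kin import *
import itertools
np.set_printoptions(precision=3,suppress=True)
Q=[([-73.132,7.471,85.268,0,87.261,-4.893],[222.461,-557.24,245.292],None),
([-50.7345,-29.9218,118.2223,7.3607,88.2985,51.5187],[322.2669,-242.3431,245.5472],[[0.9686,-0.2079,0.1365],[-0.2145,-0.9761,0.0353],[0.1259,-0.0635,-0.99]]),
([-15.9671,-46.0971,126.6976,4.0245,92.3212,43.8098],[341.1716,-18.776,256.3812],[[ 0.8511,0.5067,0.1374],[0.5073,-0.8611,0.0336],[0.1353,0.0411,-0.9899]])]
for s4,s6 in itertools.product((1,-1),(1,-1)):
    Cs=[fk(q,np.zeros(7),s4,s6)[1].T@np.array(R) for q,p,R in Q[1:]]
    print(s4,s6,Cs[0].round(2).tolist(),abs(Cs[0]-Cs[1]).max())
    r=least_squares(lambda L:np.concatenate([fk(q,L,s4,s6)[0]-p for q,p,R in Q]+[(L-[0,0,400,400,0,400,200])*1e-4]),[0,0,400,400,0,400,200])
    print(r.x,abs(r.fun).max())
E
```

```text
1 1 [[-0.0, -1.0, -0.0], [1.0, -0.0, -0.0], [0.0, 0.0, 1.0]] 5.353609683430976e-05
[ -0.003  51.197 318.12  369.102  61.593 553.403 350.829] 0.015340259432420943
1 -1 [[-0.97, 0.23, 0.0], [-0.23, -0.97, -0.0], [0.0, 0.0, 1.0]] 0.267167485313242
[ -0.003  51.197 318.12  369.102  61.593 553.403 350.829] 0.015340259432420943
-1 1 [[-0.02, -0.98, 0.2], [0.99, 0.01, 0.16], [-0.16, 0.2, 0.97]] 0.1029431870609668
[  51.054   51.41   -77.342  335.725  331.213  519.356 -347.607] 3.4448757300139903
-1 -1 [[-0.96, 0.21, -0.2], [-0.25, -0.96, 0.16], [-0.16, 0.2, 0.97]] 0.28775378471703117
[  51.054   51.41   -77.342  335.725  331.213  519.356 -347.607] 3.4448757300139903
```

```bash
cat >> kin.py <<'E'
L=np.array([0,51.2,318.12,369.1,61.6,553.4,350.83]);C=rz(90)
lo=np.array([-169.4,-51.1,1.3,-76.6,0,-152.2]);hi=np.array([169.4,129.3,143.1,256.6,156.5,152.2])
FK=lambda q:fk(q,L,1,1,C)
def ik(p,R,seeds):
    best=(1e9,None)
    for s in seeds:
        def f(q):
            a,F=FK(q); return np.r_[(a-p)/100,(F-R).ravel()]
        r=least_squares(f,np.clip(s,lo+.1,hi-.1),bounds=(lo,hi),max_nfev=60)
        if r.cost<best[0]: best=(r.cost,r.x)
        if r.cost<1e-8: break
    return best
def RT(zaz,pit,flip=1):
    "tool z azimuth, pitch below horizontal; tool y horizontal"
    a,b=np.radians(zaz),np.radians(pit); z=np.array([np.cos(a)*np.cos(b),np.sin(a)*np.cos(b),-np.sin(b)])
    y=flip*np.array([np.sin(a),-np.cos(a),0]); return np.c_[np.cross(y,z),y,z]
E
python3 - <<'E'
from kin import *
np.set_printoptions(precision=0,suppress=True)
seeds=[[0,0,100,j4,60,j6] for j4 in(0,90,180,-60) for j6 in(-80,0,90)]
for pit in(20,30):
  for az in(100,75,50,25,0,-25,-50):
    for fl in(1,-1):
        R=RT(az,pit,fl); c,q=ik(np.array([567,268,58])+5*R[:,2],R,seeds); print(pit,az,fl,'ok' if c<1e-5 else round(c,4),q if c<1e-5 else '')
c,q=ik(np.array([525,-71,95.]),RT(100.5,90-25,1),seeds);print('place',c,q)
for fl in(1,-1):
  for pit in (65,70,110,115):
    c,q=ik(np.array([525,-71,95.]),RT(100.5,pit,fl),seeds);print('place',fl,pit,round(c,5),q)
E
```

```text
20 100 1 ok [ -9.  43.  89.  62.  90. -45.]
20 100 -1 ok [ -9.  43.  89.  62.  90. 135.]
20 75 1 ok [-11.  29. 112.  80.  73. -48.]
20 75 -1 ok [-11.  29. 112.  80.  73. 132.]
20 50 1 ok [ -5.  16. 131. 109.  55. -56.]
20 50 -1 ok [ -5.  16. 131. 109.  55. 124.]
20 25 1 ok [ 16.  10. 139. 166.  39. -83.]
20 25 -1 ok [ 16.  10. 139. 166.  39.  97.]
20 0 1 ok [  40.   16.  130.  235.   47. -119.]
20 0 -1 ok [ 40.  16. 130. 235.  47.  61.]
20 -25 1 0.0214 
20 -25 -1 0.0214 
20 -50 1 ok [  51.   43.   88.  -68.   85. -138.]
20 -50 -1 ok [ 51.  43.  88. -68.  85.  42.]
30 100 1 ok [ -7.  36.  92.  56.  84. -40.]
30 100 -1 ok [ -7.  36.  92.  56.  84. 140.]
30 75 1 ok [ -8.  21. 113.  71.  65. -38.]
30 75 -1 ok [ -8.  21. 113.  71.  65. 142.]
30 50 1 ok [ -2.   8. 130.  95.  43. -40.]
30 50 -1 ok [ -2.   8. 130.  95.  43. 140.]
30 25 1 ok [ 17.   1. 138. 158.  20. -73.]
30 25 -1 ok [ 17.   1. 138. 158.  20. 107.]
30 0 1 ok [  37.    8.  130.  251.   34. -137.]
30 0 -1 ok [ 37.   8. 130. 251.  34.  43.]
30 -25 1 0.0003 
30 -25 -1 0.0003 
30 -50 1 ok [  48.   36.   91.  -61.   78. -143.]
30 -50 -1 ok [ 48.  36.  91. -61.  78.  37.]
place 6.856873590597012e-19 [-26.  16.  96.  20.  84. -42.]
place 1 65 0.0 [-26.  16.  96.  20.  84. -42.]
place 1 70 0.0 [-24.  13.  98.  17.  81. -39.]
place 1 110 0.0 [ -0.   2. 110. -22.  66.  -2.]
place 1 115 0.0 [  3.   3. 111. -27.  66.   3.]
place -1 65 0.0 [-26.  16.  96.  20.  84. 138.]
place -1 70 0.0 [-24.  13.  98.  17.  81. 141.]
place -1 110 0.076 [-10.  -3. 113.  -7.  63. 152.]
place -1 115 0.0741 [  10.    4.  114.  -41.   65. -152.]
```

```bash
cat > go.py <<'E'
from kin import *
from h import bot
np.set_printoptions(precision=1,suppress=True)
def plan(p,R,n=None,show=True,q=None):
    s=bot.state(); p0=np.array(s['eef_pos']);R0=np.array(s['tcp_rot'])
    rel=Ro.from_matrix(R0.T@R).as_rotvec(); ang=np.degrees(np.linalg.norm(rel)); d=R0.T@(p-p0)
    if n is None:n=int(np.ceil(max(ang/7.5,np.linalg.norm(d)/42,1)))
    M=sum(Ro.from_rotvec(rel*k/n).as_matrix() for k in range(n)); t=np.linalg.solve(M,d)
    print('n',n,'ang',ang.round(1),'dist',np.linalg.norm(d).round(1),'ROW',np.r_[t/1000,rel/n/2/np.pi].round(4).tolist())
    if show:
        pp,RR,qq=p0,R0,s['q']
        for k in range(n):
            pp=pp+RR@t;RR=RR@Ro.from_rotvec(rel/n).as_matrix();c,qn=ik(pp,RR,[qq]);
            print(pp,'cost%.1e'%c,qn,'dqmax %.0f/s'%(abs(qn-qq).max()*10));qq=qn
JAR=np.array([567.5,266.5,60.]);RD=np.array([525,-71.5]);YAW=np.degrees(.182)
E
python3 - <<'E'
from go import *
R=RT(90+YAW,25); plan(JAR-105*R[:,2],R)
E
```

```text
n 12 ang 88.9 dist 345.2 ROW [0.0151, 0.0134, 0.0247, 0.0104, 0.0118, -0.0133]
[364.2 -21.9 234.6] cost3.1e-24 [-21.7 -41.9 127.1  10.3  88.8  32.9] dqmax 109/s
[388.  -21.  213.5] cost1.1e-22 [-25.7 -35.9 126.5  16.3  85.7  22.7] dqmax 102/s
[412.3 -16.1 193.4] cost2.9e-23 [-28.2 -28.6 125.   21.8  83.3  13.2] dqmax 95/s
[436.5  -7.4 174.7] cost1.5e-25 [-29.4 -20.5 122.5  26.8  81.7   4.3] dqmax 89/s
[460.4   5.1 157.7] cost9.9e-26 [-29.7 -12.1 119.4  31.5  81.   -3.9] dqmax 84/s
[483.4  21.1 142.6] cost7.5e-25 [-29.1  -3.7 115.5  35.8  81.2 -11.5] dqmax 84/s
[505.3  40.4 129.8] cost1.2e-24 [-28.    4.3 111.2  39.6  82.3 -18.2] dqmax 81/s
[525.6  62.6 119.3] cost5.0e-25 [-26.4  12.  106.6  43.1  84.1 -24.2] dqmax 77/s
[544.   87.4 111.5] cost1.2e-25 [-24.4  19.3 101.6  46.3  86.6 -29.5] dqmax 72/s
[560.1 114.3 106.3] cost9.8e-26 [-22.1  26.   96.3  49.1  89.5 -34.1] dqmax 67/s
[573.8 143.  103.9] cost1.7e-25 [-19.5  32.3  90.9  51.8  92.9 -38.1] dqmax 62/s
[584.7 172.9 104.4] cost1.9e-24 [-16.7  38.   85.4  54.2  96.5 -41.6] dqmax 58/s
```

```bash
python3 -m inch '[[[0.0151,0.0134,0.0247,0.0104,0.0118,-0.0133,0],[0.0151,0.0134,0.0247,0.0104,0.0118,-0.0133,0],[0.0151,0.0134,0.0247,0.0104,0.0118,-0.0133,0],[0.0151,0.0134,0.0247,0.0104,0.0118,-0.0133,0],[0.0151,0.0134,0.0247,0.0104,0.0118,-0.0133,0],[0.0151,0.0134,0.0247,0.0104,0.0118,-0.0133,0],[0.0151,0.0134,0.0247,0.0104,0.0118,-0.0133,0],[0.0151,0.0134,0.0247,0.0104,0.0118,-0.0133,0],[0.0151,0.0134,0.0247,0.0104,0.0118,-0.0133,0],[0.0151,0.0134,0.0247,0.0104,0.0118,-0.0133,0]]]'
python3 -m inch '[[[0.0151,0.0134,0.0247,0.0104,0.0118,-0.0133,0],[0.0151,0.0134,0.0247,0.0104,0.0118,-0.0133,0],[0,0,0,0,0,0,0]]]'
python3 - <<'E'
from go import *
from h import snap
R=RT(90+YAW,25);print(R); plan(JAR-105*R[:,2],R,show=False);plan(JAR+5*R[:,2],R); snap('top','t1.png')
E
```

```text
time_s: 3.2
eef_pos: [561.8, 112.7, 104.4]
tcp_rot: [[0.076, 0.997, -0.034], [0.556, -0.014, 0.831], [0.828, -0.082, -0.555]]
wrist_force: [-0.2, -0.6, 0.3]
opening: 85.6
gripper_force: 0.0
time_s: 3.5
eef_pos: [584.5, 174.3, 99.1]
tcp_rot: [[-0.071, 0.983, -0.17], [0.412, 0.184, 0.892], [0.908, -0.006, -0.418]]
wrist_force: [-0.1, 0.3, -1.0]
opening: 85.3
gripper_force: 0.0
[[-0.1  1.  -0.2]
 [ 0.4  0.2  0.9]
 [ 0.9  0.  -0.4]]
n 1 ang 0.5 dist 5.5 ROW [0.0042, -0.0, -0.0035, -0.0008, -0.0008, -0.0007]
n 3 ang 0.5 dist 106.5 ROW [0.0013, 0.0001, 0.0355, -0.0003, -0.0003, -0.0002]
[578.5 206.5  85.4] cost2.1e-28 [-14.   38.8  87.   55.7  93.6 -42.1] dqmax 30/s
[572.5 238.8  71.7] cost2.5e-29 [-11.3  38.9  88.6  57.3  90.6 -42.5] dqmax 29/s
[566.7 271.   57.9] cost2.6e-29 [ -8.5  39.3  89.9  59.1  87.8 -42.8] dqmax 29/s
```

View pics/t1.png

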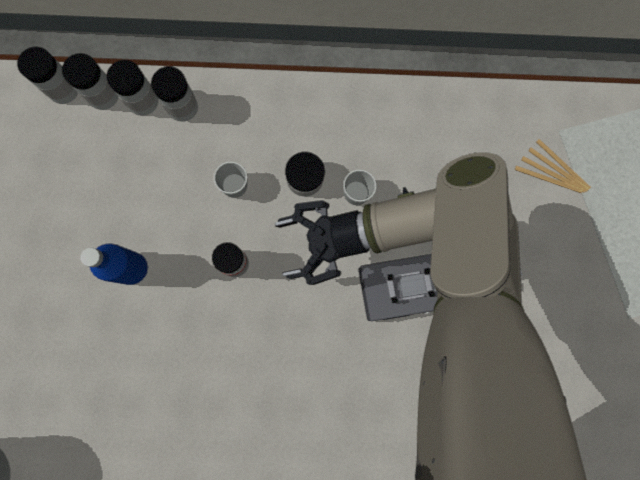

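The gripper (tips at px (280,222) and (288,273)) points straight at the jar at (229,259), and the cups are clear, so I'll advance and grip.

```bash
python3 -m inch '[[[0.0013,0.0001,0.0355,-0.0003,-0.0003,-0.0002,0],[0.0013,0.0001,0.0355,-0.0003,-0.0003,-0.0002,0],[0.0013,0.0001,0.0355,-0.0003,-0.0003,-0.0002,0],[0,0,0,0,0,0,0],[0,0,0,0,0,0,1],[0,0,0,0,0,0,1],[0,0,0,0,0,0,1],[0,0,0,0,0,0,1],[0,0,0,0,0,0,1],[0,0,0,0,0,0,1]]]'
python3 - <<'E'
from go import *
R=RT(90+YAW,25)
s=bot.state();print(s['eef_pos'],s['opening'],s['gripper_force'])
plan(np.array(s['eef_pos'])+[0,0,90],R,show=False)
E
```

```text
time_s: 4.55
eef_pos: [570.1, 266.3, 63.1]
tcp_rot: [[-0.08, 0.985, -0.154], [0.421, 0.173, 0.891], [0.904, 0.006, -0.428]]
wrist_force: [-0.9, -4.0, 7.4]
opening: 54.0
gripper_force: 63.4
[570.1 266.3  63.1] 54.014079625645 63.398780822753906
n 3 ang 0.7 dist 90.0 ROW [0.0271, 0.0001, -0.0128, 0.0005, 0.0003, 0.0001]
```

```bash
python3 -m inch '[[[0.0271,0.0001,-0.0128,0,0,0,1],[0.0271,0.0001,-0.0128,0,0,0,1],[0.0271,0.0001,-0.0128,0,0,0,1],[0,0,0,0,0,0,1]]]'
cat >> go.py <<'E'
# grasp: jar axis & middle in tool frame (from pose at grip)
pg=np.array([570.1,266.3,63.1]);Rg=np.array([[-0.08,0.985,-0.154],[0.421,0.173,0.891],[0.904,0.006,-0.428]])
zz=Rg[:,2]; c=pg-5*zz; k=(266.5-c[1])/zz[1]*0+1.0
a_t=Rg.T@[0,0,1.]; m_t=Rg.T@(np.r_[c[:2]+np.array([-.17,.98])*4.0,55]-pg); m_t[1]=0;
def jarpose(s): 
    R=np.array(s['tcp_rot']);return np.array(s['eef_pos'])+R@m_t,R@a_t
def place(h,yaw=YAW,xy=RD):
    pit=25.3+90; R=RT(90+yaw,pit,1); return np.r_[xy,h]-R@m_t,R
E
python3 - <<'E'
from go import *
from h import *
s=bot.state();m,a=jarpose(s);print(s['eef_pos'],m,a,s['opening'])
for c in('top','side'):
    im=bot.snapshot(c)
    for n,P in(('jar_mid',m),('jar',m-55*a)): print(c,n,pt(c,n)[:2],'pred',proj(c,P))
p,R=place(175);print(p,R@a_t);plan(p,R)
cv2.imwrite('pics/s2.png',bot.snapshot('side')[:,:,::-1])
E
```

```text
time_s: 4.95
eef_pos: [571.3, 266.7, 155.9]
tcp_rot: [[-0.085, 0.985, -0.152], [0.422, 0.173, 0.89], [0.903, 0.012, -0.43]]
wrist_force: [0.3, -0.7, -2.5]
opening: 54.0
gripper_force: 63.9
[571.3 266.7 155.9] [571.5 266.1 147.8] [-0.  0.  1.] 53.97438177206078
top jar_mid [(array([223.1, 247.1]), 0.82)] pred [224.9 251.2]
top jar [(array([224.6, 255.7]), 0.81)] pred [229.7 255. ]
side jar_mid [(array([304.4, 305.9]), 0.91)] pred [302.9 300.2]
side jar [(array([308. , 324.4]), 0.65), (array([220.6, 329.6]), 0.34)] pred [303.2 319.8]
[523.5 -63.5 174.5] [-0.2  1.   0. ]
n 12 ang 90.0 dist 335.0 ROW [-0.0261, -0.0085, -0.0138, 0.0, -0.0208, -0.0001]
[563.4 242.8 131.9] cost2.9e-23 [ -9.2  26.3  93.3  52.5  88.4 -34.9] dqmax 63/s
[559.5 216.  117.5] cost8.6e-23 [ -9.3  23.2  94.7  46.2  85.5 -33.3] dqmax 64/s
[556.  187.5 106.5] cost4.3e-23 [ -9.2  20.   96.   39.7  82.7 -31.4] dqmax 65/s
[552.6 157.9  99.3] cost6.1e-25 [ -8.8  16.9  97.4  33.1  80.2 -29. ] dqmax 66/s
[549.4 127.5  95.8] cost7.5e-22 [ -8.1  13.8  98.7  26.4  77.9 -26.3] dqmax 68/s
[546.3  97.   96.2] cost8.3e-22 [ -7.1  10.8 100.   19.4  76.  -23.3] dqmax 70/s
[543.1  66.7 100.4] cost7.9e-22 [ -5.9   8.  101.3  12.2  74.5 -19.9] dqmax 72/s
[539.8  37.3 108.4] cost1.5e-20 [ -4.5   5.3 102.5   4.8  73.4 -16.2] dqmax 74/s
[536.3   9.1 120. ] cost4.9e-19 [ -2.7   2.8 103.7  -2.8  72.8 -12.2] dqmax 76/s
[532.4 -17.4 135.1] cost4.4e-18 [ -0.8   0.5 105.  -10.6  72.8  -8.1] dqmax 77/s
[528.2 -41.7 153.3] cost2.0e-17 [  1.4  -1.5 106.2 -18.4  73.3  -4. ] dqmax 78/s
[523.5 -63.5 174.5] cost1.3e-28 [  3.8  -3.2 107.4 -26.2  74.4   0.2] dqmax 78/s
```

View pics/s2.png

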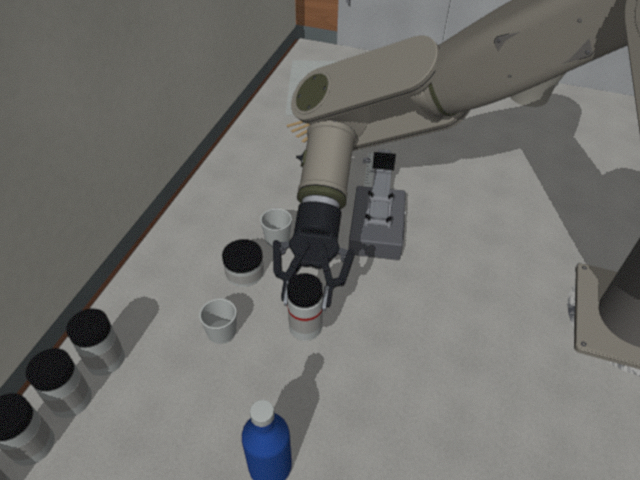

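The jar is held upright at px (305,307). I'll raise it so the rotation clears the supports, then swing over.

```bash
python3 -m inch '[[[0.0361,0,-0.017,0,0,0,1],[0.0361,0,-0.017,0,0,0,1]]]'
python3 - <<'E'
from go import *
from h import *
for a,b in(((234.3,259.6),(305.6,334.9)),((223.1,247.1),(304.4,305.9)),((235.8,261.3),(307.4,350.3)),((224.6,255.7),(308,324.4))):
    o1,d1=ray('top',a);o2,d2=ray('side',b);t=np.linalg.lstsq(np.c_[d1,-d2],o2-o1,rcond=None)[0];print((o1+t[0]*d1+o2+t[1]*d2)/2, np.linalg.norm(o1+t[0]*d1-o2-t[1]*d2))
p,R=place(190);plan(p,R)
E
```

```text
time_s: 5.5
eef_pos: [566.8, 268.0, 229.4]
tcp_rot: [[-0.073, 0.985, -0.159], [0.42, 0.175, 0.89], [0.904, -0.002, -0.427]]
wrist_force: [1.2, 0.5, -1.9]
opening: 54.0
gripper_force: 63.9
[568.9 264.1  45.6] 0.18638067650410328
[573.8 270.1 139. ] 11.951660404527225
[567.7 266.9   1.2] 5.730740179705514
[565.3 274.2  95.5] 9.522810389155035
n 13 ang 90.0 dist 336.7 ROW [-0.0264, -0.0078, -0.0076, 0.0, -0.0192, -0.0001]
[562.2 248.8 208.8] cost1.6e-24 [ -8.8  20.   92.5  53.3  92.8 -28.9] dqmax 60/s
[558.1 227.3 190.6] cost7.9e-24 [ -8.7  17.6  93.6  47.3  90.3 -28. ] dqmax 60/s
[554.4 203.8 174.9] cost1.6e-23 [ -8.3  15.3  94.7  41.2  87.8 -26.8] dqmax 61/s
[551.  178.6 162.1] cost1.5e-23 [ -7.8  12.9  95.8  35.1  85.4 -25.3] dqmax 61/s
[547.8 152.  152.2] cost3.3e-24 [ -7.2  10.6  96.9  28.8  83.3 -23.6] dqmax 62/s
[544.8 124.5 145.6] cost2.1e-23 [ -6.3   8.3  98.   22.5  81.3 -21.5] dqmax 64/s
[542.   96.3 142.1] cost4.3e-22 [ -5.3   6.2  99.2  15.9  79.5 -19.1] dqmax 65/s
[539.2  67.9 142. ] cost2.2e-21 [ -4.1   4.1 100.4   9.2  78.  -16.5] dqmax 67/s
[536.4  39.7 145.2] cost8.1e-21 [ -2.8   2.2 101.6   2.4  76.8 -13.6] dqmax 68/s
[533.5  12.1 151.7] cost2.2e-21 [ -1.3   0.4 102.8  -4.6  76.  -10.6] dqmax 70/s
[530.4 -14.5 161.3] cost5.5e-20 [  0.3  -1.3 104.  -11.6  75.5  -7.3] dqmax 71/s
[527.1 -39.9 174. ] cost9.5e-19 [  2.   -2.8 105.3 -18.8  75.5  -4. ] dqmax 71/s
[523.5 -63.5 189.5] cost6.2e-18 [  3.8  -4.1 106.5 -26.   75.9  -0.6] dqmax 72/s
```

```bash
python3 -m inch '[[[-0.0264,-0.0078,-0.0076,0,-0.0192,0,1],[-0.0264,-0.0078,-0.0076,0,-0.0192,0,1],[-0.0264,-0.0078,-0.0076,0,-0.0192,0,1],[-0.0264,-0.0078,-0.0076,0,-0.0192,0,1],[-0.0264,-0.0078,-0.0076,0,-0.0192,0,1],[-0.0264,-0.0078,-0.0076,0,-0.0192,0,1],[-0.0264,-0.0078,-0.0076,0,-0.0192,0,1],[-0.0264,-0.0078,-0.0076,0,-0.0192,0,1],[-0.0264,-0.0078,-0.0076,0,-0.0192,0,1],[-0.0264,-0.0078,-0.0076,0,-0.0192,0,1]]]'
python3 -m inch '[[[-0.0264,-0.0078,-0.0076,0,-0.0192,0,1],[-0.0264,-0.0078,-0.0076,0,-0.0192,0,1],[-0.0264,-0.0078,-0.0076,0,-0.0192,0,1],[0,0,0,0,0,0,1]]]'
python3 - <<'E'
from go import *
from h import *
m,a=jarpose(bot.state());print(m,a)
p,R=place(125);plan(p,R)
for c in('top','side'):
    snap(c,c+'3.png'); print(c,pt(c,'jar_mid')[:1],proj(c,m))
E
```

```text
time_s: 6.5
eef_pos: [533.9, 10.6, 152.5]
tcp_rot: [[-0.174, 0.985, 0.016], [0.981, 0.175, -0.08], [-0.082, 0.002, -0.997]]
wrist_force: [-0.3, -0.7, -3.4]
opening: 53.7
gripper_force: 63.8
time_s: 6.9
eef_pos: [523.5, -64.0, 190.7]
tcp_rot: [[-0.158, 0.984, 0.077], [0.89, 0.176, -0.42], [-0.428, 0.002, -0.904]]
wrist_force: [0.3, 1.8, -3.6]
opening: 53.8
gripper_force: 64.0
[524.9 -72.  191.2] [-0.2  1.   0. ]
n 2 ang 0.3 dist 66.2 ROW [0.0144, -0.0, 0.0298, 0.0, 0.0, -0.0005]
[523.5 -63.8 157.6] cost2.4e-26 [  3.7  -2.2 108.2 -26.4  72.7   1.2] dqmax 33/s
[523.5 -63.5 124.5] cost3.0e-25 [  3.8   0.2 109.6 -27.   69.3   2.8] dqmax 34/s
top [(array([426.1, 282.6]), 0.84)] [426.3 281.5]
side [(array([386.8, 165.6]), 0.91)] [384.9 160.5]
```

View pics/side3.png

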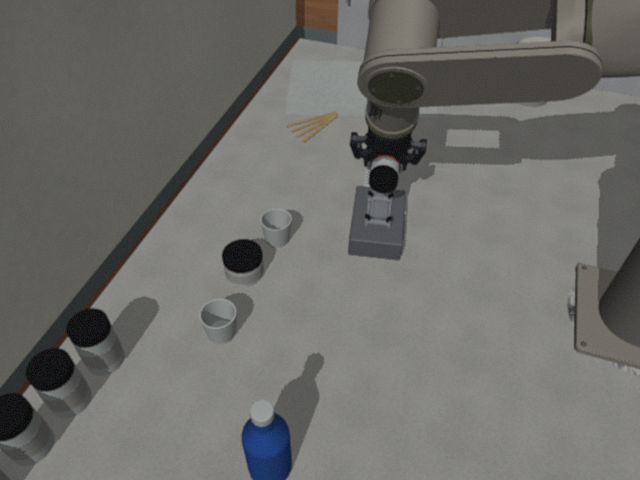

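Jar is horizontal above the cradle, lid toward the camera at px (384,178). The networks agree with the robot's pose to 1 px in the top view; the side view has a constant offset of about 5 px, so I'll trust the top calibration.

```bash
sed -i 's/RD=np.array(.*$/RD=np.array([526.2,-72.5]);YAW=np.degrees(.18)/' go.py; python3 -m inch '[[[0.0144,0,0.0298,0,0,0,1],[0.0144,0,0.0298,0,0,0,1],[0,0,0,0,0,0,1]]]'
python3 - <<'E'
from go import *
from h import *
m,a=jarpose(bot.state());print(m,a)
p,R=place(95.);plan(p,R)
E
```

```text
time_s: 7.4
eef_pos: [520.5, -63.4, 118.9]
tcp_rot: [[-0.16, 0.985, 0.068], [0.892, 0.173, -0.417], [-0.422, -0.006, -0.906]]
wrist_force: [-1.3, 0.2, -3.3]
opening: 53.7
gripper_force: 64.4
[521.9 -71.4 119.4] [-0.2  1.   0. ]
n 1 ang 0.6 dist 24.8 ROW [0.0087, 0.0042, 0.0229, -0.0012, -0.0009, -0.0004]
[524.7 -64.5  94.5] cost6.5e-29 [  3.6   2.8 110.5 -27.6  66.3   4.5] dqmax 30/s
```

```bash
python3 -m inch '[[[0.001,0.004,0.002,-0.0012,-0.0009,-0.0004,1],[0.003,0,0.0065,0,0,0,1],[0.003,0,0.0065,0,0,0,1],[0,0,0,0,0,0,1],[0,0,0,0,0,0,1]]]'
python3 - <<'E'
from go import *
m,a=jarpose(bot.state());print(m,a)
p,R=place(91.5);plan(p,R)
E
```

```text
time_s: 7.9
eef_pos: [528.7, -63.0, 108.6]
tcp_rot: [[-0.158, 0.984, 0.087], [0.888, 0.18, -0.422], [-0.431, 0.01, -0.902]]
wrist_force: [-0.6, -0.3, -3.0]
opening: 54.0
gripper_force: 64.6
[530.2 -70.9 109.2] [-0.2  1.  -0. ]
n 1 ang 0.6 dist 18.1 ROW [0.0068, -0.0043, 0.0162, 0.0015, 0.0007, -0.0005]
[524.7 -64.5  91. ] cost1.0e-30 [  3.6   3.1 110.6 -27.7  65.9   4.7] dqmax 13/s
```

```bash
python3 -m inch '[[[0.002,-0.003,0.0045,0.0006,0.0004,0,1],[0.0022,0,0.005,0,0,0,1],[0,0,0,0,0,0,1],[0,0,0,0,0,0,1],[0,0,0,0,0,0,1]]]'
python3 - <<'E'
from go import *
m,a=jarpose(bot.state());print(m,a)
p,R=place(91.5);plan(p,R,show=False)
E
```

```text
time_s: 8.4
eef_pos: [525.6, -63.9, 98.1]
tcp_rot: [[-0.159, 0.984, 0.082], [0.889, 0.179, -0.422], [-0.429, 0.006, -0.903]]
wrist_force: [-5.4, 1.6, 5.0]
opening: 53.9
gripper_force: 65.4
[527.  -71.9  98.7] [-0.2  1.  -0. ]
n 1 ang 0.4 dist 7.2 ROW [0.0026, -0.001, 0.0066, 0.0008, 0.0004, -0.0004]
```

```bash
python3 -m inch '[[[0.001,-0.003,0.0018,0.0006,0.0004,0,1],[0.001,0,0.002,0,0,0,1],[0,0,0,0,0,0,1],[0,0,0,0,0,0,1],[0,0,0,0,0,0,1]]]'
python3 - <<'E'
from go import *
from h import *
m,a=jarpose(bot.state());print(m,a)
p,R=place(91.5);plan(p,R,show=False)
t=snap('top','top4.png')[220:330,340:540];s=snap('side','side4.png')[130:260,320:430]
c=np.full((600,800,3),90,np.uint8);a=cv2.resize(t,None,fx=2.5,fy=2.5,interpolation=2);b=cv2.resize(s,None,fx=2.6,fy=2.6,interpolation=2)
c[:a.shape[0],:a.shape[1]]=a;c[:b.shape[0],510:510+b.shape[1]]=b;cv2.imwrite('pics/c4.png',c[:345,:,::-1])
E
```

```text
time_s: 8.9
eef_pos: [525.6, -64.0, 97.8]
tcp_rot: [[-0.157, 0.984, 0.084], [0.89, 0.178, -0.421], [-0.429, 0.009, -0.903]]
wrist_force: [-10.4, 6.9, 27.1]
opening: 53.8
gripper_force: 67.9
[527.  -72.   98.4] [-0.2  1.  -0. ]
n 1 ang 0.5 dist 6.9 ROW [0.0026, -0.001, 0.0064, 0.0012, 0.0003, -0.0007]
```

View pics/c4.png

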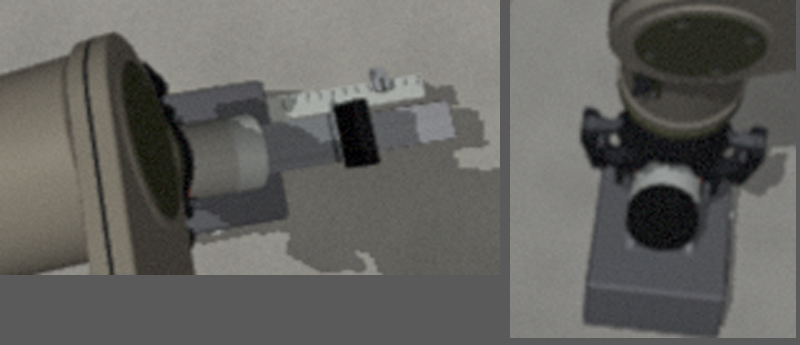

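The jar sits in the V: the base end shows at px ~(255,150) of the crop and the lid at (662,215), with 27 N of seating force. I'll ease off, release and retreat along the tool axis.

```bash
python3 -m inch '[[[-0.0008,0,-0.0016,0,0,0,1],[0,0,0,0,0,0,0.8],[0,0,0,0,0,0,0.4],[0,0,0,0,0,0,0],[0,0,0,0,0,0,0],[0,0,0,0,0,0,0]]]'
python3 -m inch '[[[0,0,-0.02,0,0,0,0],[0,0,-0.04,0,0,0,0],[0,0,-0.045,0,0,0,0],[0,0,-0.045,0,0,0,0],[-0.03,0,-0.03,0,0,0,0],[-0.03,0,-0.03,0,0,0,0],[0,0,0,0,0,0,0]]]'
python3 - <<'E'
from go import *
from h import *
t=snap('top','top5.png')[220:330,340:540];s=snap('side','side5.png')[130:260,320:430]
c=np.full((600,800,3),90,np.uint8);a=cv2.resize(t,None,fx=2.5,fy=2.5,interpolation=2);b=cv2.resize(s,None,fx=2.6,fy=2.6,interpolation=2)
c[:a.shape[0],:a.shape[1]]=a;c[:b.shape[0],510:510+b.shape[1]]=b;cv2.imwrite('pics/c5.png',c[:345,:,::-1])
for cam in('top','side'):
    for n,z in(('jar_mid',92),('marker',47),('shutter',50)):
        r=pt(cam,n)[:1]; print(cam,n,r,[at(cam,x[0],z) for x in r])
E
```

```text
time_s: 9.6
eef_pos: [522.6, -64.3, 95.0]
tcp_rot: [[-0.159, 0.984, 0.078], [0.89, 0.177, -0.419], [-0.426, 0.003, -0.904]]
wrist_force: [0.3, 0.6, 0.1]
opening: 85.3
gripper_force: 0.0
time_s: 10.3
eef_pos: [518.5, -30.6, 318.0]
tcp_rot: [[-0.154, 0.984, 0.088], [0.89, 0.176, -0.42], [-0.428, 0.014, -0.903]]
wrist_force: [0.9, -0.5, 0.5]
opening: 85.8
gripper_force: 0.0
top jar_mid [] []
top marker [(array([492.6, 254.3]), 0.44)] [array([ 593.4, -243.9,   47. ])]
top shutter [(array([476.5, 275.2]), 0.88)] [array([ 550.9, -209.3,   50. ])]
side jar_mid [(array([381.9, 199.3]), 0.67)] [array([521. , -70.5,  92. ])]
side marker [(array([370.1, 160.8]), 0.46)] [array([ 588.9, -240.9,   47. ])]
side shutter [(array([381.5, 173.1]), 0.85)] [array([ 551.6, -202.5,   50. ])]
```

View pics/c5.png

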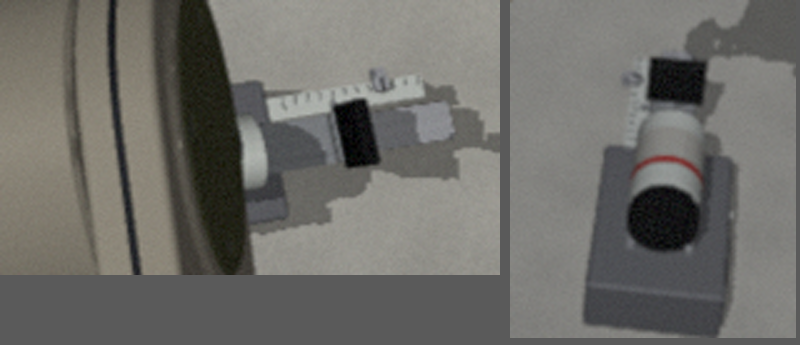

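Jar lies in the cradle between the supports (side crop: red band (667,163), lid (663,218)). Next, the bar.

Run:
```python
from go import *
from h import *
from fit import W
for n,P in(('lid',(0,55,92)),('base',(0,-55,92))): print(n,proj('side',W([523.5,-67.5,.187],P)),proj('top',W([526.4,-72.9,.177],P)))
B=RD+135*np.array([np.sin(.18),-np.cos(.18)]);print(B)
for fl in(1,-1):
    R=RT(YAW,90,fl); plan(np.r_[B,200],R,show=fl==1)
    print(ik(np.r_[B,88],R,[bot.state()['q']]),ik(np.r_[B+[11,-60],88],R,[bot.state()['q']]))
```

```text
None [524.6718 -71.8593   0.1862] 1.381377250748651 3.851144119599496
top marker [ 597.302 -242.262   52.   ] reader frame 39.82615428043894 -180.90350337098016
side marker [ 592.6287 -233.383    52.    ] reader frame 36.877516709731374 -171.31286323301038
top [526.4186 -72.8653   0.1767] 1.2296998673635584 3.76837721947237
top marker [ 597.302 -242.262   52.   ] reader frame 40.01165234901332 -179.21704574519956
side marker [ 592.6287 -233.383    52.    ] reader frame 36.97142933603858 -169.65504355889962
side [523.4956 -67.5293   0.1874] 1.1825348079248112 3.241772649641291
top marker [ 597.302 -242.262   52.   ] reader frame 39.95944908122694 -185.4241779981321
side marker [ 592.6287 -233.383    52.    ] reader frame 37.022243873326886 -175.8300304410997
lid [378.5734 218.4157] [383.2904 289.0147]
base [382.0347 182.6899] [441.322  280.0604]
[ 550.369  -205.3189]
n 13 ang 92.6 dist 210.0 ROW [-0.0089, 0.0092, 0.0115, 0.0042, 0.0042, 0.0189]
[526.6918 -40.5018 302.6765] cost1.2e-29 [  5.3683  -5.6109  95.596  -23.6627  89.4806   2.374 ] dqmax 49/s
[536.8458 -52.646  295.9646] cost8
[... 1099 characters left out ...]
t7.2e-28 [-22.8945   7.2535  89.1257  -2.1403  83.9396  50.2301] dqmax 41/s
[ 550.369  -205.3189  200.    ] cost1.9e-28 [-25.4587   6.9482  90.5913  -0.      82.4605  54.2281] dqmax 40/s
(np.float64(8.12986463607916e-26), array([-25.4587,  12.8858,  96.1918,   0.    ,  70.9224,  54.2281])) (np.float64(5.751673931274504e-20), array([-30.0267,  17.6855,  90.4671,   0.    ,  71.8474,  49.6601]))
n 13 ang 92.8 dist 210.0 ROW [-0.0092, -0.0088, 0.0115, -0.0042, 0.0042, -0.0189]
(np.float64(5.976403172254287e-27), array([ -25.4587,   12.8858,   96.1918,    0.    ,   70.9224, -125.7719])) (np.float64(6.4837306926904156e-24), array([ -30.0267,   17.6855,   90.4671,    0.    ,   71.8474, -130.3399]))
```

```bash
sed -i 's/^for cam in(None/if __name__=="__main__":\n  for cam in(None/; ' fit.py
python3 - <<'E'
s=open('fit.py').read().split('if __name__')[0];open('fit.py','w').write(s)
E
python3 -m inch '[[[-0.0089,0.0092,0.0115,0.0042,0.0042,0.0189,0],[-0.0089,0.0092,0.0115,0.0042,0.0042,0.0189,0],[-0.0089,0.0092,0.0115,0.0042,0.0042,0.0189,0],[-0.0089,0.0092,0.0115,0.0042,0.0042,0.0189,0],[-0.0089,0.0092,0.0115,0.0042,0.0042,0.0189,0],[-0.0089,0.0092,0.0115,0.0042,0.0042,0.0189,0],[-0.0089,0.0092,0.0115,0.0042,0.0042,0.0189,0],[-0.0089,0.0092,0.0115,0.0042,0.0042,0.0189,0],[-0.0089,0.0092,0.0115,0.0042,0.0042,0.0189,0],[-0.0089,0.0092,0.0115,0.0042,0.0042,0.0189,0]]]'
python3 -m inch '[[[-0.0089,0.0092,0.0115,0.0042,0.0042,0.0189,0],[-0.0089,0.0092,0.0115,0.0042,0.0042,0.0189,0],[-0.0089,0.0092,0.0115,0.0042,0.0042,0.0189,0],[0,0,0,0,0,0,0],[0,0,0,0,0,0,0],[0,0,0,0,0,0,0]]]'
python3 - <<'E'
from go import *
from h import *
from fit import W
B=RD+135*np.array([np.sin(.18),-np.cos(.18)])
plan(np.r_[B,88],RT(YAW,90),show=False)
im=snap('top','top6.png');s=snap('side','side6.png')
def up(i,x0,y0,w,h,f): return cv2.resize(i[y0:y0+h,x0:x0+w],None,fx=f,fy=f,interpolation=2)
a=up(im,345,225,140,110,3.4);b=up(s,330,125,100,140,3)
c=np.full((430,790,3),90,np.uint8);c[:a.shape[0],:a.shape[1]]=a;c[:b.shape[0],485:485+b.shape[1]]=b;cv2.imwrite('pics/c6.png',c[:,:,::-1])
for cam,p in(('top',[526.4,-72.9,.177]),('side',[523.5,-67.5,.187])):
    print(cam,'mid',pt(cam,'jar_mid')[:1],'pred',proj(cam,W(p,(0,0,92))),'per10mm y',proj(cam,W(p,(0,10,92)))-proj(cam,W(p,(0,0,92))))
    for nm,y in(('base',-55),('lid',55),('seam',35)):
        k=np.linspace(0,6.283,40);E=np.array([proj(cam,W(p,(28*np.cos(t),y,92+28*np.sin(t)))) for t in k]);print(nm,'x',E[:,0].min(),E[:,0].max(),'y',E[:,1].min(),E[:,1].max())
E
```

```text
time_s: 11.7
eef_pos: [564.6, -167.9, 231.7]
tcp_rot: [[0.861, 0.507, -0.044], [0.501, -0.86, -0.102], [-0.089, 0.066, -0.994]]
wrist_force: [-0.7, -0.2, 0.2]
opening: 85.0
gripper_force: 0.0
time_s: 12.3
eef_pos: [551.0, -205.1, 201.8]
tcp_rot: [[0.984, 0.179, 0.004], [0.179, -0.984, -0.003], [0.003, 0.004, -1.0]]
wrist_force: [0.4, 0.3, -0.3]
opening: 85.2
gripper_force: 0.0
n 3 ang 0.3 dist 113.8 ROW [-0.0003, -0.0, 0.0379, 0.0002, -0.0002, 0.0]
top mid [(array([413.696, 284.688]), 0.91)] pred [412.4055 284.5222] per10mm y [-5.2788  0.8145]
base x 436.12265761617704 446.8352987210385 y 265.16043858251714 295.04002795844576
lid x 379.6371217347594 387.13171774990184 y 274.017106738546 304.11605279839085
seam x 389.9785565739408 398.0414791806272 y 272.39776580130814 302.456590556162
side mid [(array([381.504, 199.392]), 0.85)] pred [380.3615 199.9598] per10mm y [-0.3162  3.2639]
base x 368.9604392947626 395.23854573392373 y 172.44667801794117 192.56307461009413
lid x 364.6108754715151 392.67435952109815 y 208.12997988558112 228.31988837562216
seam x 365.4454982493979 393.1665457158563 y 201.27533042579083 221.46417708278733
```

View pics/c6.png

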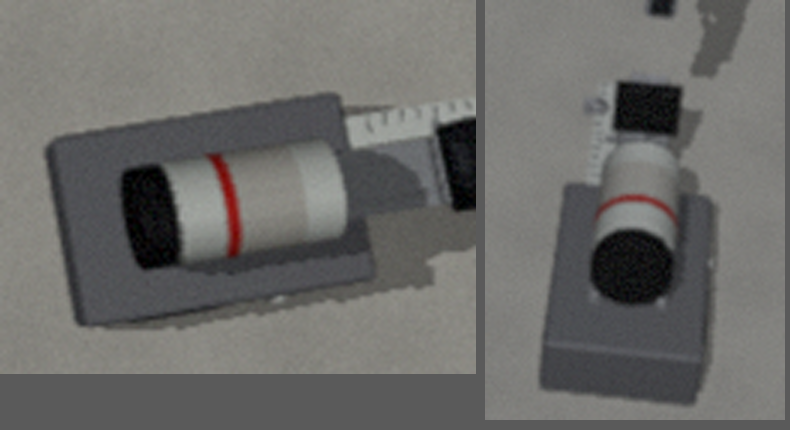

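The jar's ends appear at px 380.6 and 447.0, against 379.6 and 446.8 predicted for a centred jar, so it's centred to about 1–2 mm. Now I'll descend on the bar and grip it, and read the marker's pixels numerically.

```bash
python3 -m inch '[[[-0.0003,0,0.0379,0,0,0,0],[0,0,0.0379,0,0,0,0],[0,0,0.0279,0,0,0,0],[0,0,0.01,0,0,0,0],[0,0,0,0,0,0,0],[0,0,0,0,0,0,0.5],[0,0,0,0,0,0,1],[0,0,0,0,0,0,1],[0,0,0,0,0,0,1],[0,0,0,0,0,0,1]]]'
python3 - <<'E'
from h import *
from fit import W
g=np.mean([cv2.imread(f'pics/{n}.png',0).astype(float) for n in('top0','top3','top4','top5')],0)
print('cols',list(range(484,502)))
for r in range(244,262): print(r,g[r,484:502].astype(int))
g=np.mean([cv2.imread(f'pics/{n}.png',0).astype(float) for n in('side0','s2','side4','side5')],0)
print('cols',list(range(360,380)))
for r in range(152,170): print(r,g[r,360:380].astype(int))
for cam,p in(('top',[526.4,-72.9,.177]),('side',[523.5,-67.5,.187])):
    for y in(-165,-170,-175,-180,-185,-190): print(cam,y,proj(cam,W(p,(33,y,54))),proj(cam,W(p,(33,y,47))))
s=bot.state();print(s['eef_pos'],s['wrist_force'],s['opening'])
E
```

```text
time_s: 13.5
eef_pos: [551.0, -206.1, 88.4]
tcp_rot: [[0.984, 0.177, 0.004], [0.177, -0.984, -0.003], [0.004, 0.004, -1.0]]
wrist_force: [0.3, 3.4, 2.4]
opening: 12.1
gripper_force: 1.6
cols [484, 485, 486, 487, 488, 489, 490, 491, 492, 493, 494, 495, 496, 497, 498, 499, 500, 501]
244 [141 143 142 140 141 141 141 141 141 141 138 142 140 140 136 138 138 138]
245 [144 143 141 140 139 139 141 140 142 142 139 138 138 135 135 137 139 138]
246 [141 142 143 140 139 140 139 139 136 138 140 141 139 139 137 136 140 138]
247 [141 141 143 134 120 120 127 129 131 132 136 140 141 139 137 136 136 137]
248 [140 143 141 126  97 101 119 127 128 130 135 137 137 136 136 136 136 135]
249 [140 140 139 122  89  91 112 128 128 126 125 133 139 138 136 135 136 136]
250 [140 140 140 127  95  98 115 128 120 117 129 133 138 137 136 140 144 147]
251 [144 140 139 130 102 103 127 119  90 103 127 129 124 131 156 159 162 152]
252 [142 142 141 137 116 113 135 119  83  92 128 127 107 126 164 167 164 143]
253 [153 156 148 142 135 112 134 129  99  86 127 121  94 119 162 167 162 143]
254 [163 164 145 132 140 111 124 130 1
[... 2224 characters left out ...]
100  90  75  71  73  80
  79  79]
top -165 [486.8986 256.4146] [485.4961 256.8521]
top -170 [489.3661 256.0387] [487.9454 256.4789]
top -175 [491.8321 255.6631] [490.3933 256.106 ]
top -180 [494.2966 255.2877] [492.8398 255.7333]
top -185 [496.7597 254.9125] [495.2848 255.3608]
top -190 [499.2214 254.5376] [497.7284 254.9885]
side -165 [369.3257 163.0491] [369.0978 165.4069]
side -170 [369.4942 161.7122] [369.2663 164.0691]
side -175 [369.6619 160.3824] [369.4338 162.7384]
side -180 [369.8287 159.0597] [369.6005 161.4148]
side -185 [369.9946 157.744 ] [369.7664 160.0981]
side -190 [370.1596 156.4352] [369.9313 158.7884]
[ 551.0143 -206.1221   88.424 ] [0.3373 3.4129 2.3539] 12.09303504455971
```

```bash
python3 -m inch '[[[0,0,0,0,0,0,1],[0,0,0,0,0,0,1],[0,0.007,0,0,0,0,1],[0,0.009,0,0,0,0,1],[0,0.009,0,0,0,0,1],[0,0.009,0,0,0,0,1],[0,0.006,0,0,0,0,1],[0,0,0,0,0,0,1],[0,0,0,0,0,0,1]]]'
python3 - <<'E'
from h import *
from fit import W
s=bot.state();p=np.array(s['eef_pos']);u=np.array([np.sin(.18),-np.cos(.18)]);print(p,'pulled',(p[:2]-[551,-206.1])@u,s['wrist_force'],s['opening'],s['gripper_force'])
i=[bot.snapshot('top') for _ in range(3)];cv2.imwrite('pics/top7.png',i[0][:,:,::-1]);g=np.mean([cv2.cvtColor(x,cv2.COLOR_RGB2GRAY).astype(float) for x in i],0)
print('cols',list(range(482,506)))
for r in range(246,266): print(r,g[r,482:506].astype(int))
g0=np.mean([cv2.imread(f'pics/{n}.png',0).astype(float) for n in('top0','top3','top4','top5')],0)
print('home cols',list(range(460,486)))
for r in range(252,268): print(r,g0[r,460:486].astype(int))
P=[526.4,-72.9,.177]
for y in(-135,-178): print(y,'pointer',proj('top',W(P,(28,y,50))),'bar +x top',proj('top',W(P,(25,y,105))),proj('top',W(P,(25,y,65))))
for c in('top','side'):
    if c=='side':snap('side','side7.png')
    for n,z in(('shutter',50),('marker',47),('jar_mid',92)): print(c,n,[(x,at(c,x[0],z)) for x in pt(c,n)[:1]])
E
```

```text
time_s: 14.4
eef_pos: [558.2, -244.3, 88.6]
tcp_rot: [[0.984, 0.177, 0.004], [0.177, -0.984, -0.001], [0.004, 0.002, -1.0]]
wrist_force: [-1.3, 6.9, 6.0]
opening: 10.9
gripper_force: 59.2
[ 558.244  -244.2751   88.5506] pulled 38.85526461465843 [-1.2955  6.9342  6.0099] 10.903550674909615 59.22377943992615
cols [482, 483, 484, 485, 486, 487, 488, 489, 490, 491, 492, 493, 494, 495, 496, 497, 498, 499, 500, 501, 502, 503, 504, 505]
246 [134 134 133 135 134 134 131 131 133 133 130 130 134 132 132 130 130 127
 132 132 131 129 130 130]
247 [136 134 134 134 138 128 115 115 120 124 124 126 131 133 134 131 130 128
 131 132 130 129 132 130]
248 [135 135 135 136 136 120  89  96 113 120 124 124 128 131 130 131 131 127
 129 130 129 129 131 130]
249 [139 136 135 133 133 117  84  87 107 122 122 118 119 125 132 130 131 128
 130 131 130 128 131 133]
250 [137 137 135 133 132 118  90  94 110 121 113 111 123 125 132 130 132 132
 138 137 143 146 150 149]
251 [137 138 137 134 133 123  97 100 121 111  85  95 121 124 115 125 148 152
 152 143 139 152 160 155]
252 [138 133 138 134 136 127 108 106 128 112  81
[... 3322 characters left out ...]
r [471.8327 261.4163] bar +x top [482.9963 259.652 ] [474.9704 262.0668]
-178 pointer [493.0059 258.1843] bar +x top [505.4846 256.2195] [496.4936 258.7785]
top shutter [((array([497.792, 271.104]), 0.94), array([ 560.0172, -251.8215,   50.    ]))]
top marker [((array([305.088, 183.12 ]), 0.73), array([726.4484, 130.8053,  47.    ]))]
top jar_mid [((array([411.008, 282.72 ]), 0.91), array([529.6661, -70.3197,  92.    ]))]
side shutter [((array([381.504, 159.12 ]), 0.72), array([ 564.3263, -252.234 ,   50.    ]))]
side marker [((array([370.624, 159.696]), 0.57), array([ 588.7992, -245.2842,   47.    ]))]
side jar_mid [((array([380.672, 200.592]), 0.75), array([522.4122, -65.8429,  92.    ]))]
```

Run:
```python
from h import *
from fit import W
g=np.mean([cv2.imread(f'pics/{n}.png',0).astype(float) for n in('side0','s2','side4','side5')],0)
P=[523.5,-67.5,.187]
for c in(378,382,386,390): print(c,'top',g[148:156,c].astype(int),'bot',g[164:173,c].astype(int))
for x in(25,0,-25): print(x,'topfar',proj('side',W(P,(x,-141,105))),'botnear',proj('side',W(P,(x,-129,65))),'botfar',proj('side',W(P,(x,-141,65))),proj('side',W(P,(x,-129,105))))
print('mark',[proj('side',W(P,(x,-176,54))) for x in(27,33,39)], 'back/front tops', [proj('side',W(P,(33,y,z))) for y,z in((-182,54),(-170,54),(-170,47))])
# matching top bias of bar corner & supports
g=np.mean([cv2.imread(f'pics/{n}.png',0).astype(float) for n in('top0','top5')],0);Q=[526.4,-72.9,.177]
for r in(264,268,272,276,280,284): print(r,g[r,468:500].astype(int))
for x in(25,0,-25): print(x,'topfar',proj('top',W(Q,(x,-141,105))),'botnear',proj('top',W(Q,(x,-129,65))))
```

```text
378 top [97 92 89 80 48 27 24 27] bot [26 23 28 28 49 79 96 90 92]
382 top [94 91 91 85 66 39 24 30] bot [24 23 28 21 45 77 97 92 93]
386 top [97 96 97 93 80 48 20 24] bot [28 24 28 27 33 53 77 93 92]
390 top [87 88 83 79 71 49 27 25] bot [26 25 21 29 26 47 75 93 86]
25 topfar [373.7988 152.0963] botnear [371.9624 169.4805] botfar [372.3589 166.1562] [373.4023 155.4067]
0 topfar [385.0101 153.1605] botnear [382.9769 170.5569] botfar [383.3018 167.2197] [384.6888 156.484 ]
-25 topfar [396.2616 154.2285] botnear [394.0304 171.6372] botfar [394.2831 168.287 ] [396.0161 157.5653]
mark [array([372.2501, 160.3633]), array([369.6953, 160.1173]), array([367.1427, 159.8716])] back/front tops [array([369.8951, 158.5326]), array([369.4942, 161.7122]), array([369.2663, 164.0691])]
264 [164 160 157 141 109  60  13   2   4   7   9   8   8  12  19  18  11  12
  15  54  83  91  79  78  85  89  93  91  90  90  96 101]
268 [114 114 104  85  93  98  54  13   6   1   6   0  12   0   7  13  16  20
   9  22  62  92  97  94  92  92  93  93  89  91  87  92]
272 [112 112 109 101  83  96 102  52  13   5   8   9  10   6   5  12  18   9
  19   6  29  61  89  92  93  92  92  94  94  92  96  92]
276 [111 115 115 113 100  77  97 105  46   7   0   5  14   2  12   3  15  18
  19  12  15  20  61  89  94  91  94  91  91  93  93  93]
280 [ 94 101 106 110 110  94  73  91  94  35  10   6   7   8  12   9   5  13
  15  19  13  14  25  68  96  95  93  88  88  91  95  92]
284 [ 95  95 105 112 115 112  98  79  85  77  21   6  10  12   6   8   2   5
  17  14  10  15  20  42  75  94  94  92  95  93  93  92]
25 topfar [486.1414 259.172 ] botnear [471.9583 262.527 ]
0 topfar [488.9299 272.5227] botnear [474.5687 275.3117]
-25 topfar [491.7418 285.9862] botnear [477.2001 288.1996]
```

```bash
cat > cap.py <<'E'
from h import *
import sys
def cap(tag):
    for c in('top','side'):
        a=np.mean([bot.snapshot(c).astype(float).mean(2) for _ in range(5)],0); np.save(f'{c}_{tag}.npy',a)
def show(c,tag,r0,r1,c0,c1):
    a=np.load(f'{c}_{tag}.npy');print(c,tag,'cols',c0,c1)
    for r in range(r0,r1): print(r,*['%3d'%v for v in a[r,c0:c1]])
cap(sys.argv[1]); show('top',sys.argv[1],250,261,486,500); show('side',sys.argv[1],152,168,360,382)
s=bot.state();p=np.array(s['eef_pos']);print((p[:2]-[551,-206.1])@np.array([np.sin(.18),-np.cos(.18)]),s['wrist_force'],s['time_s'])
E
python3 cap.py a
python3 -m inch '[[[0,0.0015,0,0,0,0,1],[0,0,0,0,0,0,1],[0,0,0,0,0,0,1]]]' >/dev/null
python3 cap.py b
python3 - <<'E'
from h import *
from fit import W,D
for cam,Q in(('top',[526.4,-72.9,.177]),('side',[523.5,-67.5,.187])):
    for c,P,u in D:
        if c==cam: print(cam,P,(u-proj(cam,W(Q,P))).round(2))
    print('rail end',[proj(cam,W(Q,(x,-228,47))) for x in(-15,0,15)])
a=np.load('top_b.npy');print('rail end top row272',a[268,512:530].astype(int),a[272,512:530].astype(int))
P=[523.5,-67.5,.187];print('side ptr',proj('side',W(P,(28,-175.4,50))),'line',proj('side',W(P,(33,-175.4,54))),'top ptr',proj('top',W([526.4,-72.9,.177],(28,-175.4,50))))
E
```

```text
top a cols 486 500
250 130 119  92  91 110 121 114 110 121 129 130 129 130 130
251 133 121  97 100 120 113  86  97 123 121 116 124 148 150
252 133 128 109 106 128 112  81  88 124 119 102 119 155 154
253 140 134 128 109 129 123  95  83 120 114  90 111 152 157
254 137 124 132 106 118 125 101  73 108 113  91 103 142 156
255 149 129 113 104 106 127 108  69  89 100 101 123 150 156
256 154 141 128 129 100  96  99  97 106 125 141 149 152 139
257 156 152 149 151 137 112 100 117 137 139 121 103  90  75
258 156 155 155 154 148 122  90  87  87  79  59  41  26  15
259 153 155 155 156 155 132  79  41  26  19  11   8   7   8
260 156 158 156 155 154 135  79  26   7   5   2   7   4   2
side a cols 360 382
152 128 127 127 125 128 127 126 128 129 125 126 133 136 119  64  19  13  16  17  31  63  81
153 127 127 128 126 128 128 126 130 134 126 127 142 146 128  66  12  14  20  17  36  65  82
154 126 126 125 124 127 126 126 131 137 136 140 147 143 121  61  16  13  15  18  40  69  80
155 127 125 126 125 126 126 127 132 133 130 138 145 139 109  52  10  14  13  21  39  69  79
156 125 124 126 125 124 125 126 1
[... 3780 characters left out ...]
 55 -85  50] [-0.24  0.62]
side [-55 -85  50] [-0.42  0.33]
side [-55  85  50] [-0.73 -2.34]
side [55 85 50] [ 0.81 -1.49]
side [ 28 -36  78] [3.24 1.63]
side [-28 -36  78] [-3.02  0.74]
side [28 36 78] [2.97 1.26]
side [-28  36  78] [-2.88  0.59]
side [  25 -141  105] [0.09 0.13]
side [ -25 -141  105] [-0.82 -0.45]
side [  25 -129   65] [ 0.82 -0.59]
side [ -25 -129   65] [ 0.53 -1.64]
rail end [array([391.0262, 150.9324]), array([384.8036, 150.3445]), array([378.5933, 149.7578])]
rail end top row272 [15 15 15 14 13 16 12 12 18 13 10  9 15 11 20 27 28 36] [16 18  9 16 16 17 13 14 11 15  7 14 17 19 12 10 18 29]
side ptr [371.6693 161.83  ] line [369.6753 160.2764] top ptr [491.7287 258.3793]
```

```bash
python3 -m inch '[[[0,0.002,0,0,0,0,1],[0,0,0,0,0,0,1],[0,0,0,0,0,0,1]]]' >/dev/null
python3 cap.py c
python3 - <<'E'
import numpy as np
for c,t0 in(('top','a'),('side','a')):
    a=np.load(c+'_a.npy');b=np.load(c+'_c.npy')
    r=slice(254,260) if c=='top' else slice(156,165); k=slice(486,500) if c=='top' else slice(366,378)
    print(c,'c-a');print((b-a)[r,k].astype(int))
for t in'abc':
    s=np.load(f'side_{t}.npy')
    print(t,[round(float((np.clip(146-s[157:164,c],0,None)*np.arange(157,164)).sum()/np.clip(146-s[157:164,c],0,None).sum()),2) for c in(371,372,373)],'line',[round(float((np.clip(130-s[157:161,c],0,None)*np.arange(157,161)).sum()/np.clip(130-s[157:161,c],0,None).sum()),2) for c in(367,368,369)])
E
```

```text
top c cols 486 500
250 131 120  91  92 111 122 113 111 123 127 129 128 128 130
251 133 120  99  99 119 111  86  97 122 123 115 123 147 150
252 132 128 109 106 130 116  79  88 124 121 101 118 154 156
253 139 133 128 108 128 122  95  83 121 113  89 111 153 155
254 137 124 132 106 117 125 103  74 107 114  92 102 141 155
255 150 128 113 103 106 125 107  67  89 102 101 123 150 157
256 155 142 130 129 102 100  94  85 101 121 141 149 156 155
257 154 152 151 153 143 141 124  97 103 112 111 100  99  86
258 153 156 155 155 156 155 141 107  89  68  51  40  35  18
259 155 154 154 157 157 155 147 115  66  25   8   5   5   8
260 157 157 155 155 154 157 153 128  70  15   1   8   6   8
side c cols 360 382
152 127 127 126 128 126 126 127 128 131 125 124 134 135 119  64  17   9  18  14  33  63  81
153 127 126 128 127 129 126 127 131 134 126 128 143 146 128  68  11  17  20  14  38  68  79
154 127 126 125 125 126 126 126 132 137 135 141 147 147 127  66  17  15  16  14  40  69  82
155 126 126 125 125 126 125 128 131 135 128 138 146 145 120  60  15  16  13  12  32  57  73
156 125 125 125 124 125 125 125 1
[... 1432 characters left out ...]
]
 [  1  -1   0   1   1  23  67  74  39   6  -3  -2  -2   0]]
side c-a
[[  0   0  -1  -1   0   0   2  12  14  20  21  25]
 [  0  -1   0   0   2  -2   0  14  27  34  33  40]
 [  0   0  -1   1  -2  -5 -14  -5  17  18  17  25]
 [ -1   0  -1   0  -1  -8 -18 -19  -9  -8  -8 -11]
 [  0   0   0  -1  -1   3   9  12   6   0  -5  -5]
 [  0   1  -1   0   1  10  30  36  25  11   5   4]
 [  0   0   1   0  -1   2  11  18  10   3   5   6]
 [  0   0  -2   0  -1  -1   0   0   1  -2   0   0]
 [  0   0   1   1  -1   0   0   0   1   0   0  -2]]
a [160.12, 160.18, 159.69] line [158.42, 158.64, 159.06]
b [159.99, 159.79, 159.34] line [158.43, 158.65, 159.07]
c [159.79, 159.23, 159.05] line [158.4, 158.63, 159.09]
```

```bash
python3 -m inch '[[[0,0.0004,0,0,0,0,1],[0,0,0,0,0,0,1],[0,0,0,0,0,0,1],[0,0,0,0,0,0,1]]]'
python3 - <<'E'
from h import *
bot.snapshot('side');bot.snapshot('top')
for c in('top','side'): print(c,pt(c,'jar_mid')[:1],pt(c,'tub')[:1],pt(c,'flask')[:1],pt(c,'cup_a')[:2])
s=bot.state();print(s['eef_pos'],s['gripper_force'],s['wrist_force'])
print(bot.hand_in())
E
```

```text
time_s: 17.4
eef_pos: [558.9, -247.7, 88.5]
tcp_rot: [[0.984, 0.178, 0.004], [0.178, -0.984, -0.001], [0.004, 0.001, -1.0]]
wrist_force: [-1.3, 8.9, 6.3]
opening: 11.0
gripper_force: 59.2
top [(array([415.424, 282.48 ]), 0.81)] [(array([304.   , 182.688]), 0.89)] [(array([130.88 , 268.176]), 0.86)] [(array([233.216, 185.616]), 0.82), (array([356.608, 192.192]), 0.81)]
side [(array([380.928, 201.312]), 0.85)] [(array([245.568, 271.008]), 0.73)] [(array([269.12 , 466.176]), 0.66)] [(array([220.416, 332.88 ]), 0.9), (array([274.112, 238.416]), 0.75)]
[ 558.89773502 -247.66919264   88.53314482] 59.155442118644714 [-0.5957827   7.74452831  6.69855582]
the job is handed in; nothing more can be done
None
```

The job is handed in (no verdict was returned): the jar lies released in the cradle within about 2 mm of centre, and the shutter is held about 42 mm out, its pointer level with the marker line to within about 1 mm as read from the camera pixels.

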